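# Put the spectrometer check set back into its own seats

### The job

The gap gauge and the three metal test pieces of the spectrometer's check set have been put back into each other's seats in the rack: the gauge rattles about in the largest seat and each test piece stands proud on the lip of a seat too small for it. Swap them round so that every piece stands upright in the seat made for its diameter, right down on the seat's floor; the empty tray is there for laying one aside meanwhile. Leave the loupe standing where it is.

Things in the scene. Friction and masses are not known exactly. Their poses are not given: they have to be found in the camera images.
- gap_gauge: brass electrode-gap gauge, slim and stepped like a bottle, 45 mm tall: foot 24 mm across, body above it 20 mm, thin neck on top. Grip it low, on the foot or body. It starts standing loosely in the largest seat. Origin: centre of its underside; z up. In its own seat the rim comes 7 mm up its side.
- copper_piece: pink copper test piece, an upright disc 32 mm across and 22 mm high, two dark burn spots on top. It starts level, 5 to 7 mm above the floor, on the lip of the smallest seat. Origin: centre of its underside; z up. In its own seat the rim comes 7 mm up its side.
- steel_piece: dark grey steel test piece, an upright cylinder 39 mm across and 31 mm high, dark burn spots on top. It starts level, 5 to 7 mm above the floor, on the lip of the copper piece's seat. Origin: centre of its underside; z up. In its own seat the rim comes 7 mm up its side.
- alu_piece: pale aluminium test piece, a wide flat disc 45 mm across and 16 mm high, three dark burn spots on top. It starts level, 5 to 7 mm above the floor, on the lip of the steel piece's seat. Origin: centre of its underside; z up. In its own seat the rim comes 7 mm up its side.
- seat_gauge: fixed round bright steel seat for the 24 mm gap gauge: 44 mm across outside, 11 mm high. Flat floor 4 mm above its origin; then a straight wall 28 mm across, 3 mm high, then a lip rounded at 4 mm radius, its crest at 36 mm across. Origin: centre of its underside, on the rack bed, 10 mm above the bench. The 4 seats stand in one row along their y axes, 75 mm apart, in any order.
- seat_copper: fixed round bright steel seat for the 32 mm copper piece: 52 mm across outside, 11 mm high. Flat floor 4 mm above its origin; then a straight wall 36 mm across, 3 mm high, then a lip rounded at 4 mm radius, its crest at 44 mm across. Origin: centre of its underside, on the rack bed, 10 mm above the bench. The 4 seats stand in one row along their y axes, 75 mm apart, in any order.
- seat_steel: fixed round bright steel seat for the 39 mm steel piece: 59 mm across outside, 11 mm high. Flat floor 4 mm above its origin; then a straight wall 43 mm across, 3 mm high, then a lip rounded at 4 mm radius, its crest at 51 mm across. Origin: centre of its underside, on the rack bed, 10 mm above the bench. The 4 seats stand in one row along their y axes, 75 mm apart, in any order.
- seat_alu: fixed round bright steel seat for the 45 mm aluminium piece: 65 mm across outside, 11 mm high. Flat floor 4 mm above its origin; then a straight wall 49 mm across, 3 mm high, then a lip rounded at 4 mm radius, its crest at 57 mm across. Origin: centre of its underside, on the rack bed, 10 mm above the bench. The 4 seats stand in one row along their y axes, 75 mm apart, in any order.
- tray: empty shallow steel tray, fixed, 119 x 174 mm (x, y), walls 13 mm high, floor 2 mm above the bench; free room to lay a piece down. Origin: centre of its underside, on the bench.
- loupe: bystander: black stand loupe, upright, 36 mm across, 34 mm high, on the bench near the tray, on the robot's side of it. Origin: centre of its underside. To be left alone. (The other clutter near rack and tray is low: a hex key and a thin brush on the robot's side of the rack, a keyboard 26 mm high behind.)

How it is judged (in metres and radians):
At the end, for the whole second after the job is handed in: Each of the four pieces is in its own seat: centre within 8 mm of the seat's axis, underside within 2.5 mm of the seat's floor, upright within 0.12 rad, at rest and let go (horizontal distance between gap_gauge and seat_gauge below 0.008 m and z of gap_gauge in the frame of seat_gauge between 0.001 and 0.0065 m and angle between each of gap_gauge, copper_piece, steel_piece, alu_piece's own z axis and vertical below 0.12 rad and linear speed of each of gap_gauge, copper_piece, steel_piece, alu_piece below 0.02 m/s and contact force between each of gap_gauge, copper_piece, steel_piece, alu_piece and the fingers below 0.05 N and horizontal distance between copper_piece and seat_copper below 0.008 m and z of copper_piece in the frame of seat_copper between 0.001 and 0.0065 m and horizontal distance between steel_piece and seat_steel below 0.008 m and z of steel_piece in the frame of seat_steel between 0.001 and 0.0065 m and horizontal distance between alu_piece and seat_alu below 0.008 m and z of alu_piece in the frame of seat_alu between 0.001 and 0.0065 m); the robot touches nothing.
It fails at once if the loupe is pushed more than 30 mm or knocked over (distance of loupe from where it was at the start of the episode above 0.03 m or angle between loupe's own z axis and vertical above 0.5 rad).
It also fails if it takes over 112 s, if anything falls off the work surface, if the arm or the gripper's body presses on something with over 40 N, if the wrist force passes 120 N, or if a joint passes its speed limit or range.

### The arm

A 6-joint arm with a two-finger parallel gripper is mounted at the origin on a cart in front of the work surface, level with it; the furniture and walls round the work are solid. World frame = base frame: x ahead of the robot, y to its left, z up, the work surface at z = 0. Lengths are in mm, angles in rad, forces in N, time in s.
With the tool pointing down it reaches from about 250 to 800 mm from the base axis. Payload 3.9 kg.
Tool frame: the origin (TCP) lies midway between the tips of the shut fingers; the grasp point (between the pads) lies 19 mm behind it; z points along the fingers, y is the line along which they close (so a half turn about z gives the same grasp; the last joint's range is limited). The gripper opens to 85 mm and grips with 20 to 120 N. Pads are 22 mm wide; open, the fingers measure 114 mm over their backs; the gripper's body (76 mm by 85 mm) begins 54 mm behind the grasp point. The pads swing forward as they close: fully open they stand 13 mm farther back than shut.
Start: joints at [-1.3, 0.26, -0.138, 1.173, 0, 1.571], TCP at [140.434, -505.859, 231.304] pointing down, gripper open.
Joint ranges: [-2.78, 2.78], [-0.83, 1.72], [-1.28, 1.37], [-1.9, 2.12], [-1.57, 1.48], [-3.14, 3.14]. Speed limits (rad/s): [2.57, 2.57, 3.14, 3.14, 3.14, 3.14].

### API

Orientations are given as a rotation vector (axis times angle).
In Python, from cell import robot, optics gives the robot as it stands.
- The arm moves only by the tool arm_command, never from a script. Its argument "rows" is a list of rows, each an object of numbers: "rx", "ry", "rz": the turn, a rotation vector about the tool's x, y, z in degrees; "x", "y", "z": the shift along the tool's x, y, z in mm; "hand": the opening, from -1 (shut) to 1 (fully open). In form: [{"rx": .., "ry": .., "rz": .., "x": .., "y": .., "z": .., "hand": ..}, ...]. A call has 1 to 10 rows; each row shifts and turns the commanded pose from where the row before left it, along the tool's axes as they then stand; what a row does not reach is not made up. A row lasts 1/8 s, in which the tool goes at most 62.5 mm and 10.7 degrees, less where a joint would pass 70% of its speed; a pose out of reach is approached as far as the arm can. A call with a gripper value outside its range is refused whole. The fingers move at their own pace and stop on an object; the grip force is fixed at half the most. Time passes only in rows, so rows that do not move let the fingers close. It gives the time, the measured TCP pose, the force, the opening and the grip force at its end, in the units of the state.
- robot.get_state(): the state, without advancing time (a new reading comes with each control period).
- optics.get_image(name): name is "side" or "top" or "wrist"; returns (picture, depth): 420x560x3 uint8, blue, green, red; 420x560 float32, mm along the optical axis (not along the pixel's ray), 0 where there is no reading.
- optics.camera_params(name): a dict with "fx", "fy", "cx", "cy" (pixels), "k1" (the pictures are not rectified: a ray, as slopes to the right and down, at radius r is drawn at 1 + k1 r^2 times it, then the intrinsics apply), "pose" (4x4, takes a point from camera to world coordinates). Camera axes: x right, y down, z forward; pixel columns grow to the right and rows downward; lengths in mm; the calibration is good to about 2 mm. A picture is of the moment at which its call begins: read the wrist's pose just before it. camera_params takes no time and is no camera call; for the wrist camera it gives the pose at the moment of the call.
- robot.close_job(): hands the job in; it is judged then, once.
The state is a dict: "t": time; "qpos": joint angles; "qvel": joint speeds; "tau": joint torques, N m; "eef_pos": TCP position; "tcp_rot": TCP orientation; "force": force on the tool from outside, world axes, zero at the start; "wrist_torque": the same for the moment, N m; "grip_width": opening from 0.0 (shut) to 1.0 (fully open); "grip_force": force on a finger pad.
Only numpy, scipy, OpenCV 4.12 (cv2) and the standard library are available. Lean on these libraries where they do the work, as an engineer would, in place of code of your own. Each camera call takes 0.05 s, during which the arm holds its last target. There are 200 camera calls.

## Working session

There is one attempt and no reset: what is moved stays moved. The work goes in short steps, Python scripts to look and compute and a tool call to move; the robot and the scene stay as the last step left them, time stands still between calls to the robot, and variables do not carry over. Pictures are saved under pics/ and viewed, at most 14 in all, crops included, and the job is handed in when it is done.

Besides the shell and the picture viewer there is one more tool, called after "Call:" as a command line: name --argument value ..., lists and objects as JSON in quotes. arm_command: Moves the arm, as the interface text tells. Its arguments: {"type":"object","properties":{"rows":{"type":"array","items":{"type":"object","properties":{"rx":{"type":"number"},"ry":{"type":"number"},"rz":{"type":"number"},"x":{"type":"number"},"y":{"type":"number"},"z":{"type":"number"},"hand":{"type":"number"}}}}},"required":["rows"]}

```bash
mkdir -p pics; ls; python3 - <<'E'
from cell import robot, optics
import cv2,numpy as np
for n in ["top","side"]:
    p,d=optics.get_image(n); cv2.imwrite(f"pics/{n}0.png",p); np.save(f"pics/{n}0.npy",d)
    c=optics.camera_params(n); print(n,{k:(np.round(v,3).tolist() if k=="pose" else v) for k,v in c.items()})
s=robot.get_state(); print(s)
E
```

```text
pics
top {'fx': 498.6515620444038, 'fy': 498.6515620444038, 'cx': 272.9392107834203, 'cy': 207.80297301574154, 'k1': -0.0419632699926821, 'pose': [[-0.022, -0.981, 0.19, 202.009], [-0.999, 0.027, 0.025, -59.763], [-0.03, -0.19, -0.981, 1272.829], [0.0, 0.0, 0.0, 1.0]]}
side {'fx': 500.5430403006256, 'fy': 500.5430403006256, 'cx': 279.9306072168159, 'cy': 205.18290568115106, 'k1': 0.060725760882197936, 'pose': [[-0.928, -0.165, 0.334, 88.155], [-0.372, 0.464, -0.804, 840.668], [-0.023, -0.87, -0.492, 577.085], [0.0, 0.0, 0.0, 1.0]]}
{'t': 0.1, 'qpos': array([-1.29997937e+00,  2.60644936e-01, -1.39258479e-01,  1.17267630e+00,
        2.17939609e-05,  1.57077615e+00]), 'qvel': array([ 0.00067753, -0.0005447 ,  0.00495971, -0.00024205, -0.00154744,
        0.00191705]), 'tau': array([-7.11326447e-04, -4.06509340e+01,  2.54527062e+01,  1.01423403e-02,
       -8.32912815e-05, -5.77534180e-06]), 'eef_pos': array([ 140.29057745, -505.27449409,  230.52719947]), 'tcp_rot': array([-3.11107727e+00, -4.23891902e-01,  3.44024838e-04]), 'force': array([ 0.37951618, -0.97113539, -0.18131568]), 'wrist_torque': array([-0.03790127, -0.05766408,  0.02916385]), 'grip_force': 0.0, 'grip_width': 0.9994790442122087}
```

View pics/top0.png

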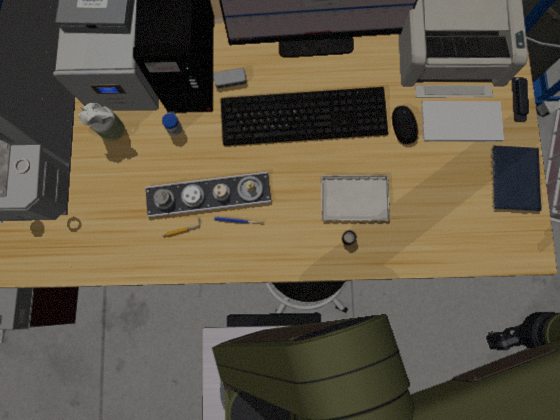

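View pics/side0.png

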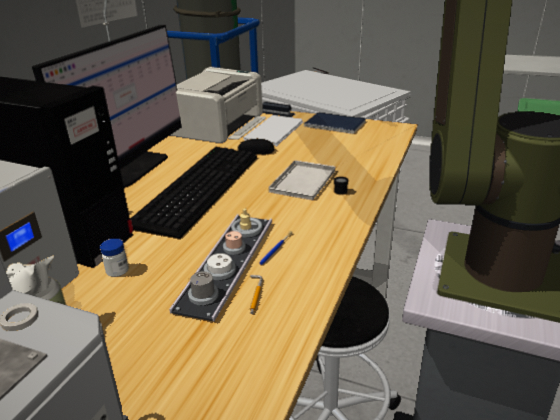

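```bash
cat > h.py <<'E'
from cell import robot, optics
import cv2, numpy as np
from scipy.spatial.transform import Rotation as Ro
def ray(c,uv):
    uv=np.atleast_2d(uv).astype(float)
    K=np.array([[c["fx"],0,c["cx"]],[0,c["fy"],c["cy"]],[0,0,1]])
    q=cv2.undistortPoints(uv[:,None],K,np.array([c["k1"],0,0,0.]))[:,0]
    d=np.c_[q,np.ones(len(q))]@c["pose"][:3,:3].T
    return c["pose"][:3,3],d
def onplane(c,uv,z):
    o,d=ray(c,uv); return o+d*((z-o[2])/d[:,2])[:,None]
def proj(c,P):
    P=np.atleast_2d(P); T=np.linalg.inv(c["pose"]); q=P@T[:3,:3].T+T[:3,3]; s=q[:,:2]/q[:,2:]
    s=s*(1+c["k1"]*(s**2).sum(1))[:,None]
    return np.c_[s[:,0]*c["fx"]+c["cx"],s[:,1]*c["fy"]+c["cy"]]
def st(ret=False):
    s=robot.get_state(); print("t",round(s["t"],2),"p",s["eef_pos"].round(1),"q6",s["qpos"].round(2),"w",round(s["grip_width"],3),"gf",round(s["grip_force"],1),"F",s["force"].round(1)); return s
def to(s,xyz,yaw=None):
    "tool-frame shift to reach xyz (tool down, x axis at yaw); turn first, then shift"
    R=Ro.from_rotvec(s["tcp_rot"])
    if yaw is not None:
        G=Ro.from_matrix(np.array([[np.cos(yaw),np.sin(yaw),0],[np.sin(yaw),-np.cos(yaw),0],[0,0,-1.]]))
        print("turn deg",np.degrees((R.inv()*G).as_rotvec()).round(2)); R=G
    print("shift",R.inv().apply(np.array(xyz)-s["eef_pos"]).round(1))
E
python3 - <<'E'
from h import *
c=optics.camera_params("top")
for n,uv,z in [("steel",(163,198),51),("alu",(192,194),36),("cop",(221,191),42),("gauge",(250,186),40),("tray",(355,199),10),("loupe",(349,238),34)]: print(n,onplane(c,uv,z).round(0))
p=onplane(c,[(163,198),(221,191)],40);v=p[0]-p[1];print("yaw",np.arctan2(v[1],v[0]))
im=cv2.imread("pics/top0.png")[165:250,135:400];cv2.imwrite("pics/c.png",cv2.resize(im,None,fx=3,fy=3,interpolation=cv2.INTER_CUBIC))
w,d=optics.get_image("wrist");cw=optics.camera_params("wrist");print(cw)
E
```

```text
steel [[472. 249.  51.]]
alu [[484. 178.  36.]]
cop [[488. 102.  42.]]
gauge [[499.  29.  40.]]
tray [[ 464. -240.   10.]]
loupe [[ 360. -216.   34.]]
yaw 1.6642705613826418
{'fx': 344.60346293181925, 'fy': 344.60346293181925, 'cx': 280.0622460319533, 'cy': 202.68816794499526, 'k1': -0.01068126342664664, 'pose': array([[ 2.66448545e-01, -9.18477362e-01, -2.92240498e-01,
         2.15720169e+02],
       [-9.63848508e-01, -2.54253964e-01, -7.96930010e-02,
        -4.84768092e+02],
       [-1.10708789e-03,  3.02909652e-01, -9.53018634e-01,
         3.73197284e+02],
       [ 0.00000000e+00,  0.00000000e+00,  0.00000000e+00,
         1.00000000e+00]])}
```

View pics/c.png

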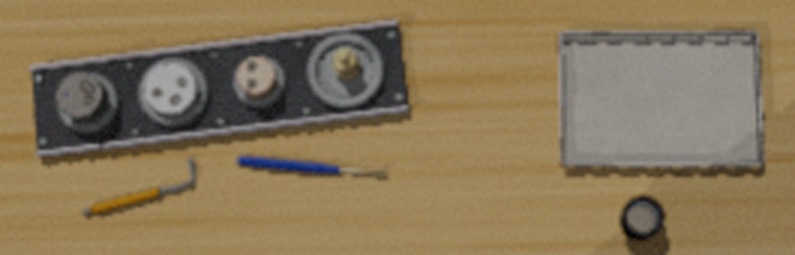

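```bash
python3 - <<'E'
from h import *
s=st(); to(s,[480,130,260],1.664)
E
```

```text
t 0.15 p [ 140.3 -505.4  230.7] q6 [-1.3   0.26 -0.14  1.17 -0.    1.57] w 1.0 gf 0.0 F [-0.6 -0.5 -0. ]
turn deg [-7.000e-02 -6.000e-02 -7.982e+01]
shift [601.  397.4 -29.3]
```

Call:
arm_command --rows '[{"rz":-10,"z":-4},{"rz":-10,"z":-4},{"rz":-10,"z":-4},{"rz":-10,"z":-4},{"rz":-10,"z":-4},{"rz":-10,"z":-4},{"rz":-10,"z":-4},{"rz":-9.8}]'

```text
validation failed for argument at $.ro...
```

Call:
arm_command --rows '[{"x":46,"y":30},{"x":46,"y":30},{"x":46,"y":30},{"x":46,"y":30},{"x":46,"y":30},{"x":46,"y":30},{"x":46,"y":30},{"x":46,"y":30},{"x":46,"y":30},{"x":46,"y":30}]'

```text
validation failed for argument at $.ro...
```

Call:
arm_command --rows '[{"x":46,"y":30},{"x":46,"y":30},{"x":46,"y":30},{}]'

```text
validation failed for argument at $.ro...
```

```bash
python3 - <<'E'
from h import *
s=st(); to(s,[480,130,260],1.664)
c=optics.camera_params("wrist"); p,d=optics.get_image("wrist"); cv2.imwrite("pics/w1.png",p); np.save("pics/w1d.npy",d); np.save("pics/w1c.npy",c,allow_pickle=True)
E
```

```text
t 0.15 p [ 140.3 -505.4  230.7] q6 [-1.3   0.26 -0.14  1.17 -0.    1.57] w 1.0 gf 0.0 F [-0.6 -0.5 -0. ]
turn deg [-7.000e-02 -6.000e-02 -7.982e+01]
shift [601.  397.4 -29.3]
```

View pics/w1.png

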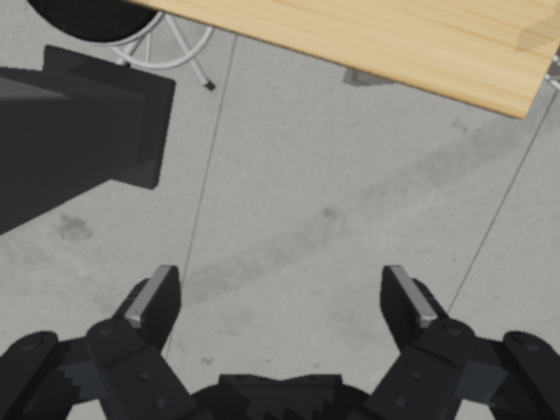

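The moves were refused because each row needs every key. The picture shows only the floor and the open fingers, with tips near (155,290) and (410,290).

Call:
arm_command --rows '[{"rx":0,"ry":0,"rz":-10,"x":0,"y":0,"z":-4,"hand":1},{"rx":0,"ry":0,"rz":-10,"x":0,"y":0,"z":-4,"hand":1},{"rx":0,"ry":0,"rz":-10,"x":0,"y":0,"z":-4,"hand":1},{"rx":0,"ry":0,"rz":-10,"x":0,"y":0,"z":-4,"hand":1},{"rx":0,"ry":0,"rz":-10,"x":0,"y":0,"z":-4,"hand":1},{"rx":0,"ry":0,"rz":-10,"x":0,"y":0,"z":-4,"hand":1},{"rx":0,"ry":0,"rz":-10,"x":0,"y":0,"z":-4,"hand":1},{"rx":0,"ry":0,"rz":-9.8,"x":0,"y":0,"z":0,"hand":1}]'

```text
t: 1.2
eef_pos: [140.4, -505.9, 259.4]
tcp_rot: [2.109, 2.328, -0.0]
force: [-0.3, -0.2, -0.3]
grip_width: 0.999
grip_force: 0.0
```

Call:
arm_command --rows '[{"rx":0,"ry":0,"rz":0,"x":46,"y":30,"z":0,"hand":1},{"rx":0,"ry":0,"rz":0,"x":46,"y":30,"z":0,"hand":1},{"rx":0,"ry":0,"rz":0,"x":46,"y":30,"z":0,"hand":1},{"rx":0,"ry":0,"rz":0,"x":46,"y":30,"z":0,"hand":1},{"rx":0,"ry":0,"rz":0,"x":46,"y":30,"z":0,"hand":1},{"rx":0,"ry":0,"rz":0,"x":46,"y":30,"z":0,"hand":1},{"rx":0,"ry":0,"rz":0,"x":46,"y":30,"z":0,"hand":1},{"rx":0,"ry":0,"rz":0,"x":46,"y":30,"z":0,"hand":1},{"rx":0,"ry":0,"rz":0,"x":46,"y":30,"z":0,"hand":1},{"rx":0,"ry":0,"rz":0,"x":46,"y":30,"z":0,"hand":1}]'

```text
t: 2.45
eef_pos: [397.1, -18.3, 259.4]
tcp_rot: [2.115, 2.322, 0.0]
force: [1.0, 0.2, 0.7]
grip_width: 1.002
grip_force: 0.0
```

Call:
arm_command --rows '[{"rx":0,"ry":0,"rz":0,"x":46,"y":30,"z":0,"hand":1},{"rx":0,"ry":0,"rz":0,"x":46,"y":30,"z":0,"hand":1},{"rx":0,"ry":0,"rz":0,"x":46,"y":30,"z":0,"hand":1},{"rx":0,"ry":0,"rz":0,"x":0,"y":0,"z":0,"hand":1}]'

```text
t: 2.95
eef_pos: [474.8, 128.7, 258.6]
tcp_rot: [-2.11, -2.327, -0.001]
force: [-0.9, -0.7, -0.8]
grip_width: 1.0
grip_force: 0.0
```

```bash
python3 - <<'E'
from h import *
s=st(); to(s,[480,130,260],1.664)
c=optics.camera_params("wrist"); p,d=optics.get_image("wrist"); cv2.imwrite("pics/w2.png",p); np.save("pics/w2d.npy",d); np.save("pics/w2c.npy",c,allow_pickle=True)
E
```

```text
t 2.95 p [474.8 128.7 258.6] q6 [ 0.26  0.19 -0.16  1.22  0.    1.74] w 1.0 gf 0.0 F [-0.9 -0.7 -0.8]
turn deg [ 0.02 -0.03  0.25]
shift [ 0.8  5.3 -1.4]
```

View pics/w2.png

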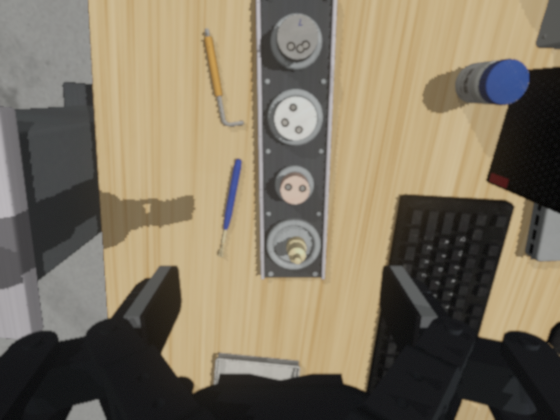

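```bash
cat > cloud.py <<'E'
from h import *
def cloud(c,d):
    v,u=np.mgrid[0:420,0:560]; uv=np.c_[u.ravel(),v.ravel()].astype(float); z=d.ravel(); m=z>0
    o,dr=ray(c,uv); P=o+dr*z[:,None]; P[~m]=np.nan
    return P.reshape(420,560,3)
def circ(XY):
    """circle from boundary of point set: min enclosing of inliers"""
    (x,y),r=cv2.minEnclosingCircle(XY.astype(np.float32)); return x,y,r
E
python3 - <<'E'
from cloud import *
c=np.load("pics/w2c.npy",allow_pickle=True).item(); P=cloud(c,np.load("pics/w2d.npy"))
b=P[150:160,150:190]; print("bench z",np.nanmedian(b[...,2]))
for n,(u,v),z in [("steel",(296,38),51),("alu",(296,117),36),("cop",(294,186),42),("gauge",(297,243),59)]:
    a=P[v-3:v+4,u-3:v and u+4].reshape(-1,3); zt=np.nanmedian(a[:,2])
    Q=P[max(0,v-45):v+45,u-45:u+45].reshape(-1,3); ctr=np.nanmedian(a,0)
    Q=Q[np.abs(Q[:,2]-zt)<1.5]; Q=Q[np.hypot(*(Q[:,:2]-ctr[:2]).T)<30]
    print(n,"ztop",zt.round(1),"mean",Q[:,:2].mean(0).round(1),"mec",np.round(circ(Q[:,:2]),1),len(Q))
# seat rims
for n,(u,v) in [("seatC",(296,42)),("seatS",(295,119)),("seatG",(294,185)),("seatA",(293,244))]:
    Q=P[max(0,v-42):v+42,u-40:u+40].reshape(-1,3); ctr=onplane(c,(u,v),21)[0]; r=np.hypot(*(Q[:,:2]-ctr[:2]).T)
    Q=Q[(np.abs(Q[:,2]-20.5)<1.5)&(r<36)]
    A=np.c_[2*Q[:,:2],np.ones(len(Q))]
    for _ in range(3):
        x,*_r=np.linalg.lstsq(A,(Q[:,:2]**2).sum(1),rcond=None)
    print(n,"fit",x[:2].round(1),"r",np.sqrt(x[2]+x[0]**2+x[1]**2).round(1),len(Q),"mec",np.round(circ(Q[:,:2]),1))
E
```

```text
bench z -0.2209228023601213
steel ztop 49.2 mean [479.2 257.6] mec [479.2 257.3  19. ] 1302
alu ztop 33.4 mean [486.4 183.2] mec [486.7 182.9  22.2] 1345
cop ztop 41.4 mean [493.7 108.7] mec [493.8 108.6  15.8] 609
gauge ztop 31.6 mean [503.1  40.2] mec [503.9  36.7   8.8] 18
seatC fit [479.6 258.1] r 23.1 585 mec [479.3 257.1  25.6]
seatS fit [486.8 182.7] r 26.3 833 mec [486.8 182.9  29.4]
seatG fit [494.1 107.8] r 19.5 361 mec [493.9 108.4  22.1]
seatA fit [501.  34.] r 28.5 802 mec [501.1  33.8  32.6]
```

```bash
python3 - <<'E'
from cloud import *
c=np.load("pics/w2c.npy",allow_pickle=True).item(); P=cloud(c,np.load("pics/w2d.npy"))
Q=P[215:275,260:330].reshape(-1,3)
for a,b in [(24,30),(30,36),(36,42),(42,48),(48,54),(54,62)]:
    q=Q[(Q[:,2]>a)&(Q[:,2]<b)]
    if len(q): print(a,b,len(q),np.round(circ(q[:,:2]),1),q[:,:2].mean(0).round(1))
im=cv2.imread("pics/w2.png")[205:285,250:340]; cv2.imwrite("pics/g.png",cv2.resize(im,None,fx=5,fy=5,interpolation=cv2.INTER_CUBIC))
s=st();to(s,[502,42,130],1.668)
E
```

```text
24 30 92 [504.2  32.7  12. ] [502.8  38.7]
30 36 34 [503.9  36.8   8.9] [503.   40.1]
36 42 36 [504.3  35.7   9.4] [503.2  40. ]
42 48 165 [504.4  32.4  10. ] [504.   34.9]
48 54 16 [503.8  33.8   3.5] [502.9  35. ]
54 62 47 [504.2  33.1   4.1] [504.1  33.2]
t 3.0 p [473.5 126.9 258.6] q6 [ 0.26  0.19 -0.16  1.22 -0.    1.74] w 0.998 gf 0.0 F [ 0.  -0.8 -0.8]
turn deg [-0.07  0.03 -0.08]
shift [-87.3  20.1 128.6]
```

View pics/g.png

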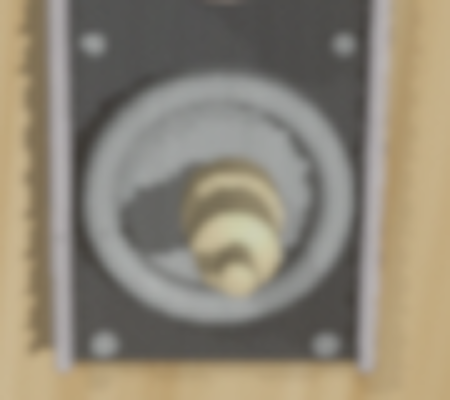

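Call:
arm_command --rows '[{"rx":0,"ry":0,"rz":0,"x":-32,"y":7.5,"z":40,"hand":1},{"rx":0,"ry":0,"rz":0,"x":-32,"y":7.5,"z":40,"hand":1},{"rx":0,"ry":0,"rz":0,"x":-31,"y":7,"z":40,"hand":1},{"rx":0,"ry":0,"rz":-0.3,"x":0,"y":0,"z":40,"hand":1},{"rx":0,"ry":0,"rz":0,"x":0,"y":0,"z":0,"hand":1},{"rx":0,"ry":0,"rz":0,"x":0,"y":0,"z":0,"hand":1}]'

```text
t: 3.75
eef_pos: [504.3, 32.7, 100.6]
tcp_rot: [2.11, 2.326, 0.001]
force: [0.6, -0.1, 0.1]
grip_width: 0.998
grip_force: 0.0
```

```bash
python3 - <<'E'
from h import *
s=st(); to(s,[504,33.2,23],1.668)
p,d=optics.get_image("wrist"); cv2.imwrite("pics/w3.png",p); s=st()
to(s,[504,33.2,23],1.668)
E
```

```text
t 3.75 p [504.3  32.7 100.6] q6 [ 0.06  0.32 -0.42  0.83 -0.    1.54] w 0.998 gf 0.0 F [ 0.6 -0.1  0.1]
turn deg [0.06 0.01 0.  ]
shift [ 0.5 -0.3 77.6]
t 3.8 p [505.1  33.  101.2] q6 [ 0.07  0.32 -0.42  0.83 -0.    1.54] w 1.003 gf 0.0 F [ 0.6 -0.5  0.4]
turn deg [0.16 0.01 0.03]
shift [ 0.3 -1.1 78.2]
```

View pics/w3.png

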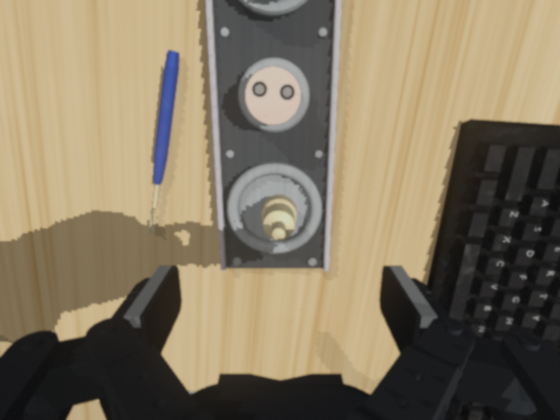

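The gauge is at (279,225), centred between the fingers, so I'll descend and close.

Call:
arm_command --rows '[{"rx":0,"ry":0,"rz":0,"x":0.4,"y":-0.5,"z":30,"hand":1},{"rx":0,"ry":0,"rz":0,"x":0,"y":0,"z":30,"hand":1},{"rx":0,"ry":0,"rz":0,"x":0,"y":0,"z":18,"hand":1},{"rx":0,"ry":0,"rz":0,"x":0,"y":0,"z":0,"hand":-1},{"rx":0,"ry":0,"rz":0,"x":0,"y":0,"z":0,"hand":-1},{"rx":0,"ry":0,"rz":0,"x":0,"y":0,"z":0,"hand":-1},{"rx":0,"ry":0,"rz":0,"x":0,"y":0,"z":0,"hand":-1},{"rx":0,"ry":0,"rz":0,"x":0,"y":0,"z":0,"hand":-1},{"rx":0,"ry":0,"rz":0,"x":0,"y":0,"z":0,"hand":-1}]'

```text
t: 4.92
eef_pos: [504.6, 33.6, 22.8]
tcp_rot: [2.109, 2.326, 0.003]
force: [-1.4, 0.1, 7.3]
grip_width: 0.233
grip_force: 58.5
```

Call:
arm_command --rows '[{"rx":0,"ry":0,"rz":0,"x":0,"y":0,"z":-30,"hand":-1},{"rx":0,"ry":0,"rz":0,"x":0,"y":0,"z":-40,"hand":-1},{"rx":0,"ry":0,"rz":0,"x":-40,"y":-10,"z":0,"hand":-1},{"rx":0,"ry":0,"rz":0,"x":-50,"y":-12,"z":0,"hand":-1},{"rx":0,"ry":0,"rz":0,"x":-50,"y":-12,"z":0,"hand":-1},{"rx":0,"ry":0,"rz":0,"x":-50,"y":-12,"z":0,"hand":-1},{"rx":0,"ry":0,"rz":0,"x":-45,"y":-10,"z":0,"hand":-1},{"rx":0,"ry":0,"rz":0,"x":-31,"y":-4,"z":0,"hand":-1},{"rx":0,"ry":0,"rz":0,"x":0,"y":0,"z":0,"hand":-1}]'

```text
t: 6.05
eef_pos: [470.1, -239.4, 91.8]
tcp_rot: [2.113, 2.323, 0.0]
force: [0.4, 0.2, -0.9]
grip_width: 0.233
grip_force: 59.2
```

```bash
python3 - <<'E'
from h import *
s=st()
p,d=optics.get_image("wrist"); q,_=optics.get_image("side")
c=optics.camera_params("side"); u,v=proj(c,s["eef_pos"])[0].astype(int); print(u,v)
a=cv2.resize(q[v-70:v+50,u-80:u+80],(560,420),interpolation=cv2.INTER_CUBIC)
cv2.imwrite("pics/w4.png",np.hstack([cv2.resize(p,(400,300)),cv2.resize(a,(400,300))])); s=st()
E
```

```text
t 6.05 p [ 470.1 -239.4   91.8] q6 [-0.47  0.36 -0.38  0.83 -0.    1.01] w 0.233 gf 59.2 F [ 0.4  0.2 -0.9]
303 147
t 6.15 p [ 469.6 -237.    91.4] q6 [-0.47  0.36 -0.38  0.83  0.    1.01] w 0.233 gf 59.2 F [ 0.4  0.5 -0.7]
```

View pics/w4.png

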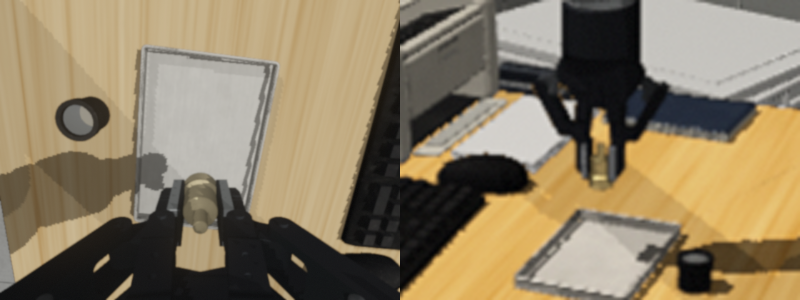

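The gauge is held by its body just above the foot. The tray spans about (192..385, 67..308) in full-picture pixels. I'll compute its centre.

```bash
python3 - <<'E'
from h import *
c=optics.camera_params("wrist")
print(onplane(c,np.array([(144,48),(275,63),(137,210)])*1.4,13).round(0)); st()
E
```

```text
[[ 414. -149.   13.]
 [ 526. -151.   13.]
 [ 412. -306.   13.]]
t 6.15 p [ 469.6 -237.    91.4] q6 [-0.47  0.36 -0.38  0.83  0.    1.01] w 0.233 gf 59.2 F [ 0.4  0.5 -0.7]
```

Call:
arm_command --rows '[{"rx":0,"ry":0,"rz":0,"x":0,"y":0,"z":40,"hand":-1},{"rx":0,"ry":0,"rz":0,"x":0,"y":0,"z":30,"hand":-1},{"rx":0,"ry":0,"rz":0,"x":0,"y":0,"z":8,"hand":-1},{"rx":0,"ry":0,"rz":0,"x":0,"y":0,"z":1.5,"hand":-1},{"rx":0,"ry":0,"rz":0,"x":0,"y":0,"z":0,"hand":-1}]'

```text
t: 6.78
eef_pos: [470.9, -237.2, 12.9]
tcp_rot: [2.108, 2.327, 0.001]
force: [-0.9, 0.5, -0.2]
grip_width: 0.231
grip_force: 59.2
```

Call:
arm_command --rows '[{"rx":0,"ry":0,"rz":0,"x":0,"y":0,"z":1,"hand":-1},{"rx":0,"ry":0,"rz":0,"x":0,"y":0,"z":0.5,"hand":-1}]'

```text
t: 7.02
eef_pos: [470.3, -237.4, 10.9]
tcp_rot: [2.109, 2.327, 0.001]
force: [0.8, 0.9, 0.0]
grip_width: 0.228
grip_force: 59.2
```

Call:
arm_command --rows '[{"rx":0,"ry":0,"rz":0,"x":0,"y":0,"z":0.7,"hand":-1},{"rx":0,"ry":0,"rz":0,"x":0,"y":0,"z":0.7,"hand":-1}]'

```text
t: 7.28
eef_pos: [470.2, -237.4, 10.3]
tcp_rot: [2.109, 2.327, 0.001]
force: [-3.7, 1.3, 15.2]
grip_width: 0.232
grip_force: 60.9
```

Call:
arm_command --rows '[{"rx":0,"ry":0,"rz":0,"x":0,"y":0,"z":0,"hand":0},{"rx":0,"ry":0,"rz":0,"x":0,"y":0,"z":0,"hand":0},{"rx":0,"ry":0,"rz":0,"x":0,"y":0,"z":0,"hand":0},{"rx":0,"ry":0,"rz":0,"x":0,"y":0,"z":-20,"hand":0},{"rx":0,"ry":0,"rz":0,"x":0,"y":0,"z":-35,"hand":0},{"rx":0,"ry":0,"rz":0,"x":0,"y":0,"z":-35,"hand":0},{"rx":0,"ry":0,"rz":0,"x":25,"y":3.5,"z":0,"hand":1},{"rx":0,"ry":0,"rz":0,"x":50,"y":7,"z":0,"hand":1},{"rx":0,"ry":0,"rz":0,"x":50,"y":7,"z":0,"hand":1},{"rx":0,"ry":0,"rz":0,"x":50,"y":7,"z":0,"hand":1}]'

```text
t: 8.52
eef_pos: [477.1, -59.2, 98.9]
tcp_rot: [2.11, 2.327, 0.0]
force: [0.8, -1.1, 0.8]
grip_width: 1.002
grip_force: 0.0
```

Call:
arm_command --rows '[{"rx":0,"ry":0,"rz":0,"x":50,"y":7,"z":0,"hand":1},{"rx":0,"ry":0,"rz":0,"x":50,"y":7,"z":0,"hand":1},{"rx":0,"ry":0,"rz":0,"x":50,"y":7,"z":0,"hand":1},{"rx":0,"ry":0,"rz":0,"x":50,"y":7,"z":0,"hand":1},{"rx":0,"ry":0,"rz":0,"x":30,"y":4,"z":0,"hand":1},{"rx":0,"ry":0,"rz":0,"x":11.5,"y":0.5,"z":0,"hand":1},{"rx":0,"ry":0,"rz":0,"x":0,"y":0,"z":0,"hand":1},{"rx":0,"ry":0,"rz":0,"x":0,"y":0,"z":0,"hand":1}]'

```text
t: 9.52
eef_pos: [485.5, 181.7, 98.8]
tcp_rot: [2.111, 2.326, -0.002]
force: [-0.7, 0.2, 0.5]
grip_width: 0.999
grip_force: 0.0
```

```bash
cat > look.py <<'E'
from cloud import *
def tops(P,items,off=(0,0)):
    for n,x,y,z,r in items:
        Q=P.reshape(-1,3); Q=Q[(np.abs(Q[:,2]-z)<2)&(np.hypot(Q[:,0]-x,Q[:,1]-y)<r+6)]
        if len(Q)>30: print(n,"z",np.median(Q[:,2]).round(1),"mean",Q[:,:2].mean(0).round(1),"mec",np.round(circ(Q[:,:2]),1),len(Q))
        else: print(n,"few",len(Q))
SEATS=[("sC",479.3,257.3,20.5,26),("sS",486.7,182.7,20.5,29.5),("sG",494,108.2,20.5,22),("sA",501.1,33.8,20.5,32.5)]
def wrist(name,items):
    s=st(); c=optics.camera_params("wrist"); p,d=optics.get_image("wrist"); cv2.imwrite(f"pics/{name}.png",p)
    tops(cloud(c,d),items); return s
E
python3 - <<'E'
from look import *
s=wrist("w5",[("alu",486.6,182.9,33.5,22.5),("sS",486.7,182.7,20.5,29.5)])
to(s,[486.6,182.9,26],1.668); to(st(),[486.6,182.9,26],1.668)
E
```

```text
t 9.53 p [485.5 181.7  98.8] q6 [ 0.36  0.34 -0.39  0.84 -0.    1.83] w 0.999 gf 0.0 F [-0.7  0.2  0.5]
alu z 33.7 mean [486.3 183.8] mec [486.3 183.   22.3] 3495
sS z 20.7 mean [485.8 192. ] mec [486.6 182.8  29.7] 1835
turn deg [-0.04  0.04 -0.03]
shift [ 1.1  1.2 72.8]
t 9.57 p [485.6 181.7  98.8] q6 [ 0.36  0.34 -0.39  0.84 -0.    1.83] w 0.998 gf 0.0 F [0.3 0.5 0.2]
turn deg [-0.03  0.03 -0.05]
shift [ 1.1  1.1 72.8]
```

Call:
arm_command --rows '[{"rx":0,"ry":0,"rz":0,"x":1,"y":1,"z":30,"hand":1},{"rx":0,"ry":0,"rz":0,"x":0,"y":0,"z":30,"hand":1},{"rx":0,"ry":0,"rz":0,"x":0,"y":0,"z":13,"hand":1},{"rx":0,"ry":0,"rz":0,"x":0,"y":0,"z":0,"hand":-1},{"rx":0,"ry":0,"rz":0,"x":0,"y":0,"z":0,"hand":-1},{"rx":0,"ry":0,"rz":0,"x":0,"y":0,"z":0,"hand":-1},{"rx":0,"ry":0,"rz":0,"x":0,"y":0,"z":0,"hand":-1},{"rx":0,"ry":0,"rz":0,"x":0,"y":0,"z":0,"hand":-1}]'

```text
t: 10.58
eef_pos: [485.8, 184.0, 26.3]
tcp_rot: [-2.109, -2.327, 0.001]
force: [-4.7, -1.0, 5.1]
grip_width: 0.466
grip_force: 60.5
```

Call:
arm_command --rows '[{"rx":0,"ry":0,"rz":0,"x":0,"y":0,"z":-10,"hand":-1},{"rx":0,"ry":0,"rz":0,"x":0,"y":0,"z":-30,"hand":-1},{"rx":0,"ry":0,"rz":0,"x":0,"y":0,"z":-30,"hand":-1},{"rx":0,"ry":0,"rz":0,"x":0,"y":0,"z":0,"hand":-1}]'

```text
t: 11.08
eef_pos: [490.5, 185.2, 99.0]
tcp_rot: [2.107, 2.324, 0.012]
force: [0.6, -0.2, -1.2]
grip_width: 0.467
grip_force: 61.3
```

```bash
python3 - <<'E'
from look import *
s=wrist("w6",[("alu",486,184,104,22.5),("sS",486.7,182.7,20.5,29.5)])
q,_=optics.get_image("side"); c=optics.camera_params("side"); u,v=proj(c,s["eef_pos"])[0].astype(int); print(u,v)
a=q[v-60:v+60,u-80:u+80]
cv2.imwrite("pics/w6b.png",np.hstack([cv2.resize(cv2.imread("pics/w6.png"),(400,300)),cv2.resize(a,(400,300),interpolation=cv2.INTER_CUBIC)])); to(st(),[501.1,33.8,95],1.668)
E
```

```text
t 11.07 p [490.5 185.2  99. ] q6 [ 0.36  0.35 -0.38  0.83 -0.    1.83] w 0.467 gf 61.3 F [ 0.6 -0.2 -1.2]
alu z 104.7 mean [490.7 185.5] mec [488.2 185.2  25.7] 6524
sS z 20.5 mean [483.6 194.2] mec [486.4 182.9  29.6] 1698
213 230
t 11.18 p [487.8 184.3  96.3] q6 [ 0.36  0.35 -0.39  0.83 -0.    1.83] w 0.469 gf 61.3 F [-0.4  0.  -1. ]
turn deg [ 0.14 -0.01  0.04]
shift [-151.    -1.3    1.3]
```

View pics/w6b.png

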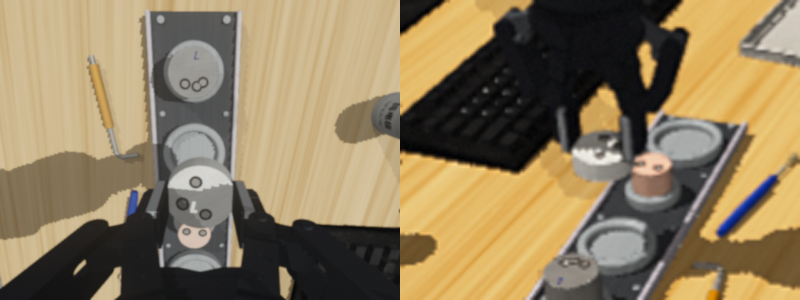

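Call:
arm_command --rows '[{"rx":0,"ry":0,"rz":0,"x":-40,"y":-0.5,"z":0,"hand":-1},{"rx":0,"ry":0,"rz":0,"x":-45,"y":0,"z":0,"hand":-1},{"rx":0,"ry":0,"rz":0,"x":-45,"y":0,"z":0,"hand":-1},{"rx":0,"ry":0,"rz":0,"x":-20,"y":0,"z":0,"hand":-1},{"rx":0,"ry":0,"rz":0,"x":0,"y":0,"z":0,"hand":-1},{"rx":0,"ry":0,"rz":0,"x":0,"y":0,"z":0,"hand":-1},{"rx":0,"ry":0,"rz":0,"x":0,"y":0,"z":0,"hand":-1}]'

```text
t: 12.05
eef_pos: [500.7, 35.6, 95.6]
tcp_rot: [-2.108, -2.329, 0.0]
force: [-0.3, -0.6, -0.4]
grip_width: 0.469
grip_force: 61.3
```

```bash
cat >> look.py <<'E'
def held(r,drop_guess,name,up):
    "centre, height and tilt of held piece's top; up = expected top above TCP"
    s=st(); c=optics.camera_params("wrist"); p,d=optics.get_image("wrist"); cv2.imwrite(f"pics/{name}.png",p)
    P=cloud(c,d); e=s["eef_pos"]; Q=P.reshape(-1,3)
    R=Ro.from_rotvec(s["tcp_rot"]).as_matrix(); L=(Q-e)@R
    k=(np.abs(-L[:,2]-up)<6)&(np.abs(L[:,1])<r-2)&(np.abs(L[:,0])<r+12); L=L[k]
    A=np.c_[L[:,:2],np.ones(len(L))]
    for _ in range(4):
        x=np.linalg.lstsq(A,L[:,2],rcond=None)[0]; g=np.abs(A@x-L[:,2])<1.2; A,L=A[g],L[g]
    print("top above tcp",-x[2].round(1),"tilt x,y",x[:2].round(3),"n",len(L),"xrange",L[:,0].min().round(1),L[:,0].max().round(1),"mec",np.round(circ(L[:,:2]),1))
    tops(P,SEATS); return s
E
python3 - <<'E'
from look import *
s=held(22.5,0,"w7",8)
to(st(),[501.1,33.8,21.5],1.668)
E
```

```text
t 12.05 p [500.7  35.6  95.6] q6 [ 0.07  0.32 -0.43  0.82  0.    1.54] w 0.469 gf 61.3 F [-0.3 -0.6 -0.4]
top above tcp 5.7 tilt x,y [ 0.01  -0.024] n 6257 xrange -23.5 21.2 mec [-0.6 -0.3 23.2]
sC few 0
sS z 20.6 mean [488.6 158.3] mec [488.5 162.4  21.1] 916
sG z 20.7 mean [493.9 109.7] mec [493.8 108.2  22.1] 1570
sA z 20.5 mean [499.6  46.4] mec [500.9  33.7  32.6] 1942
t 12.1 p [500.7  35.6  95.7] q6 [ 0.07  0.32 -0.43  0.82  0.    1.54] w 0.471 gf 61.3 F [-0.5  0.6 -0.6]
turn deg [-0.02 -0.01  0.13]
shift [-1.8  0.2 74.2]
```

Call:
arm_command --rows '[{"rx":0,"ry":0,"rz":0,"x":-1.2,"y":0.4,"z":30,"hand":-1},{"rx":0,"ry":0,"rz":0,"x":0,"y":0,"z":30,"hand":-1},{"rx":0,"ry":0,"rz":0,"x":0,"y":0,"z":8,"hand":-1},{"rx":0,"ry":0,"rz":0,"x":0,"y":0,"z":1,"hand":-1},{"rx":0,"ry":0,"rz":0,"x":0,"y":0,"z":0,"hand":-1},{"rx":0,"ry":0,"rz":0,"x":0,"y":0,"z":0,"hand":-1}]'

```text
t: 12.85
eef_pos: [502.4, 33.7, 27.9]
tcp_rot: [2.109, 2.327, 0.002]
force: [-0.0, 0.6, -0.8]
grip_width: 0.472
grip_force: 61.3
```

Call:
arm_command --rows '[{"rx":0,"ry":0,"rz":0,"x":0,"y":0,"z":1,"hand":-1},{"rx":0,"ry":0,"rz":0,"x":0,"y":0,"z":1,"hand":-1},{"rx":0,"ry":0,"rz":0,"x":0,"y":0,"z":0.7,"hand":-1},{"rx":0,"ry":0,"rz":0,"x":0,"y":0,"z":0,"hand":-1}]'

```text
t: 13.35
eef_pos: [501.6, 33.5, 24.8]
tcp_rot: [2.11, 2.327, 0.0]
force: [-0.7, -0.6, 4.8]
grip_width: 0.471
grip_force: 62.0
```

Call:
arm_command --rows '[{"rx":0,"ry":0,"rz":0,"x":0,"y":0,"z":0.7,"hand":-1},{"rx":0,"ry":0,"rz":0,"x":0,"y":0,"z":0,"hand":-1}]'

```text
t: 13.6
eef_pos: [501.7, 33.5, 24.6]
tcp_rot: [2.11, 2.327, 0.001]
force: [-3.3, -0.3, 10.2]
grip_width: 0.463
grip_force: 62.8
```

Call:
arm_command --rows '[{"rx":0,"ry":0,"rz":0,"x":0,"y":0,"z":0,"hand":1},{"rx":0,"ry":0,"rz":0,"x":0,"y":0,"z":0,"hand":1},{"rx":0,"ry":0,"rz":0,"x":0,"y":0,"z":0,"hand":1},{"rx":0,"ry":0,"rz":0,"x":0,"y":0,"z":-35,"hand":1},{"rx":0,"ry":0,"rz":0,"x":0,"y":0,"z":-40,"hand":1},{"rx":0,"ry":0,"rz":0,"x":0,"y":0,"z":0,"hand":1},{"rx":0,"ry":0,"rz":0,"x":0,"y":0,"z":0,"hand":1}]'

```text
t: 14.48
eef_pos: [501.0, 33.6, 98.0]
tcp_rot: [-2.11, -2.327, 0.001]
force: [-0.8, 0.5, -0.3]
grip_width: 1.004
grip_force: 0.0
```

```bash
python3 - <<'E'
from look import *
s=wrist("w8",[("alu",501.1,33.8,28.5,22.5),("alu_hi",501.1,33.8,33,22.5)]+SEATS[2:])
to(s,[479.3,257.3,110],1.668)
E
```

```text
t 14.47 p [501.   33.6  98. ] q6 [ 0.07  0.32 -0.43  0.83 -0.    1.54] w 1.004 gf 0.0 F [-0.8  0.5 -0.3]
alu z 29.9 mean [502.7  33.6] mec [503.1  32.5  22.5] 2572
alu_hi z 31.2 mean [503.9  34.8] mec [502.8  33.2  21.7] 261
sG z 20.7 mean [493.9 109.4] mec [493.8 108.2  22.1] 1554
sA z 20.6 mean [499.6  38.3] mec [500.9  33.4  32.8] 2635
turn deg [-0.03 -0.    0.05]
shift [ 2.248e+02  1.000e-01 -1.200e+01]
```

```bash
cat >> look.py <<'E'
def plane(P,x,y,r,zlo,zhi):
    Q=P.reshape(-1,3); Q=Q[(Q[:,2]>zlo)&(Q[:,2]<zhi)&(np.hypot(Q[:,0]-x,Q[:,1]-y)<r)]
    for _ in range(4):
        A=np.c_[Q[:,0]-x,Q[:,1]-y,np.ones(len(Q))]; b=np.linalg.lstsq(A,Q[:,2],rcond=None)[0]; Q=Q[np.abs(A@b-Q[:,2])<1.5]
    print("plane slope",b[:2].round(3),"z at centre",b[2].round(2),len(Q))
def wplane(x,y,r,zlo,zhi):
    c=optics.camera_params("wrist"); p,d=optics.get_image("wrist"); plane(cloud(c,d),x,y,r,zlo,zhi)
E
python3 - <<'E'
from look import *
wplane(502,33.5,20,24,38)
wplane(494,108.2,14,36,46)
E
```

```text
plane slope [-0.001  0.   ] z at centre 30.1 2744
plane slope [ 0.007 -0.004] z at centre 41.52 2058
```

```bash
python3 - <<'E'
from look import *
c=np.load("pics/w2c.npy",allow_pickle=True).item(); P=cloud(c,np.load("pics/w2d.npy"))
Q=P.reshape(-1,3)
def med(Q,x,y,r,lo,hi):
    q=Q[(np.hypot(Q[:,0]-x,Q[:,1]-y)<r)&(Q[:,2]>lo)&(Q[:,2]<hi)]; return np.median(q[:,2]).round(2),len(q)
print("seatA floor",med(Q,497,22,6,5,30),med(Q,490,42,6,5,30),"bed",med(Q,497.5,71,5,0,20),med(Q,490.3,145,4,0,20))
c=optics.camera_params("wrist"); p,d=optics.get_image("wrist"); P=cloud(c,d); Q=P.reshape(-1,3)
print("now bed",med(Q,497.5,71,4,0,20),med(Q,490.3,145,4,0,20),"bench",med(Q,430,60,8,-8,8))
print("alu",med(Q,501,45,5,20,40),med(Q,503,25,5,20,40),med(Q,493,33,5,20,40),med(Q,513,33,4,20,40))
r=np.hypot(Q[:,0]-501,Q[:,1]-33.6)
for a in [19,21,22,23,24,25,26,27,28,29,30,31,32]:
    print(a,[ (np.round(np.median(Q[(r>a)&(r<a+1)&m][:,2]),1)) for m in [Q[:,0]>513, Q[:,0]<489, Q[:,1]>46]])
E
```

```text
seatA floor (np.float64(13.76), 19) (np.float64(14.0), 77) bed (np.float64(10.01), 49) (np.float64(9.86), 41)
now bed (np.float64(9.98), 108) (np.float64(9.95), 150) bench (np.float64(-0.03), 434)
alu (np.float64(30.19), 182) (np.float64(30.17), 164) (np.float64(30.09), 178) (np.float64(30.14), 112)
19 [np.float64(175.5), np.float64(174.3), np.float64(30.4)]
21 [np.float64(30.9), np.float64(176.1), np.float64(24.3)]
22 [np.float64(29.9), np.float64(14.6), np.float64(17.5)]
23 [np.float64(30.2), np.float64(176.8), np.float64(188.2)]
24 [np.float64(186.9), np.float64(186.1), np.float64(187.7)]
25 [np.float64(185.6), np.float64(185.1), np.float64(186.2)]
26 [np.float64(184.1), np.float64(183.0), np.float64(184.6)]
27 [np.float64(182.4), np.float64(182.0), np.float64(183.3)]
28 [np.float64(181.5), np.float64(181.5), np.float64(182.8)]
29 [np.float64(180.3), np.float64(180.5), np.float64(182.1)]
30 [np.float64(179.5), np.float64(179.2), np.float64(180.9)]
31 [np.float64(178.7), np.float64(179.0), np.float64(179.9)]
32 [np.float64(179.1), np.float64(177.9), np.float64(177.4)]
```

Call:
arm_command --rows '[{"rx":0,"ry":0,"rz":0,"x":0,"y":1.5,"z":20,"hand":-1},{"rx":0,"ry":0,"rz":0,"x":0,"y":0,"z":20,"hand":-1},{"rx":0,"ry":0,"rz":0,"x":0,"y":0,"z":10,"hand":-1},{"rx":0,"ry":0,"rz":0,"x":0,"y":0,"z":10,"hand":-1},{"rx":0,"ry":0,"rz":0,"x":0,"y":0,"z":2,"hand":-1},{"rx":0,"ry":0,"rz":0,"x":0,"y":0,"z":0,"hand":-1},{"rx":0,"ry":0,"rz":0,"x":0,"y":0,"z":0,"hand":-1}]'

```text
t: 15.55
eef_pos: [503.5, 33.8, 37.0]
tcp_rot: [2.109, 2.327, 0.001]
force: [-0.0, -0.3, -0.3]
grip_width: 0.001
grip_force: 0.0
```

Call:
arm_command --rows '[{"rx":0,"ry":0,"rz":0,"x":0,"y":0,"z":1,"hand":-1},{"rx":0,"ry":0,"rz":0,"x":0,"y":0,"z":1,"hand":-1},{"rx":0,"ry":0,"rz":0,"x":0,"y":0,"z":0,"hand":-1}]'

```text
t: 15.92
eef_pos: [502.9, 33.7, 34.5]
tcp_rot: [-2.11, -2.328, 0.0]
force: [0.5, 0.9, 0.3]
grip_width: -0.0
grip_force: 0.0
```

Call:
arm_command --rows '[{"rx":0,"ry":0,"rz":0,"x":0,"y":0,"z":1,"hand":-1},{"rx":0,"ry":0,"rz":0,"x":0,"y":0,"z":1,"hand":-1},{"rx":0,"ry":0,"rz":0,"x":0,"y":0,"z":0,"hand":-1}]'

```text
t: 16.3
eef_pos: [502.8, 33.7, 32.4]
tcp_rot: [-2.11, -2.328, 0.0]
force: [-0.1, -0.4, -0.5]
grip_width: 0.004
grip_force: 0.0
```

Call:
arm_command --rows '[{"rx":0,"ry":0,"rz":0,"x":0,"y":0,"z":0.8,"hand":-1},{"rx":0,"ry":0,"rz":0,"x":0,"y":0,"z":0,"hand":-1}]'

```text
t: 16.55
eef_pos: [502.8, 33.7, 31.6]
tcp_rot: [-2.11, -2.328, 0.0]
force: [-1.0, -0.1, 0.9]
grip_width: 0.0
grip_force: 0.0
```

Call:
arm_command --rows '[{"rx":0,"ry":0,"rz":0,"x":0,"y":0,"z":0.8,"hand":-1},{"rx":0,"ry":0,"rz":0,"x":0,"y":0,"z":0,"hand":-1}]'

```text
t: 16.8
eef_pos: [502.8, 33.7, 30.8]
tcp_rot: [-2.11, -2.328, 0.0]
force: [0.1, -0.0, 0.1]
grip_width: 0.0
grip_force: 0.0
```

Call:
arm_command --rows '[{"rx":0,"ry":0,"rz":0,"x":0,"y":0,"z":-30,"hand":-1},{"rx":0,"ry":0,"rz":0,"x":0,"y":0,"z":-40,"hand":1},{"rx":0,"ry":0,"rz":0,"x":40,"y":-1.8,"z":0,"hand":1},{"rx":0,"ry":0,"rz":0,"x":50,"y":0,"z":0,"hand":1},{"rx":0,"ry":0,"rz":0,"x":50,"y":0,"z":0,"hand":1},{"rx":0,"ry":0,"rz":0,"x":50,"y":0,"z":0,"hand":1},{"rx":0,"ry":0,"rz":0,"x":34.8,"y":0,"z":0,"hand":1},{"rx":0,"ry":0,"rz":0,"x":0,"y":0,"z":0,"hand":1},{"rx":0,"ry":0,"rz":0,"x":0,"y":0,"z":0,"hand":1},{"rx":0,"ry":0,"rz":0,"x":0,"y":0,"z":0,"hand":1}]'

```text
t: 18.05
eef_pos: [479.0, 256.1, 100.8]
tcp_rot: [2.112, 2.326, -0.001]
force: [0.1, 0.8, 0.6]
grip_width: 1.001
grip_force: 0.0
```

```bash
python3 - <<'E'
from look import *
s=wrist("w9",[("steel",479.2,257.3,49.2,19.5)]+SEATS[:2])
to(s,[479.2,257.3,30],1.668)
E
```

```text
t 18.05 p [479.  256.1 100.8] q6 [ 0.49  0.38 -0.32  0.87 -0.    1.97] w 1.001 gf 0.0 F [0.1 0.8 0.6]
steel z 49.3 mean [479.2 258.5] mec [479.3 257.6  19.5] 2962
sC z 20.6 mean [478.1 269.9] mec [479.3 257.6  26.2] 1236
sS z 20.6 mean [486.4 184.5] mec [486.4 182.9  30. ] 1939
turn deg [-0.03  0.03 -0.04]
shift [ 1.2  0.3 70.8]
```

Call:
arm_command --rows '[{"rx":0,"ry":0,"rz":0,"x":1.2,"y":0.3,"z":30,"hand":1},{"rx":0,"ry":0,"rz":0,"x":0,"y":0,"z":30,"hand":1},{"rx":0,"ry":0,"rz":0,"x":0,"y":0,"z":11,"hand":1},{"rx":0,"ry":0,"rz":0,"x":0,"y":0,"z":0,"hand":-1},{"rx":0,"ry":0,"rz":0,"x":0,"y":0,"z":0,"hand":-1},{"rx":0,"ry":0,"rz":0,"x":0,"y":0,"z":0,"hand":-1},{"rx":0,"ry":0,"rz":0,"x":0,"y":0,"z":0,"hand":-1},{"rx":0,"ry":0,"rz":0,"x":0,"y":0,"z":0,"hand":-1}]'

```text
t: 19.1
eef_pos: [478.6, 259.0, 31.0]
tcp_rot: [-2.108, -2.327, -0.001]
force: [-4.0, 0.8, 5.4]
grip_width: 0.422
grip_force: 59.4
```

Call:
arm_command --rows '[{"rx":0,"ry":0,"rz":0,"x":0,"y":0,"z":-10,"hand":-1},{"rx":0,"ry":0,"rz":0,"x":0,"y":0,"z":-30,"hand":-1},{"rx":0,"ry":0,"rz":0,"x":0,"y":0,"z":-30,"hand":-1},{"rx":0,"ry":0,"rz":0,"x":-25,"y":0,"z":0,"hand":-1},{"rx":0,"ry":0,"rz":0,"x":-35,"y":0,"z":0,"hand":-1},{"rx":0,"ry":0,"rz":0,"x":-15,"y":0,"z":0,"hand":-1},{"rx":0,"ry":0,"rz":0,"x":0,"y":0,"z":0,"hand":-1},{"rx":0,"ry":0,"rz":0,"x":0,"y":0,"z":0,"hand":-1},{"rx":0,"ry":0,"rz":0,"x":0,"y":0,"z":0,"hand":-1}]'

```text
t: 20.23
eef_pos: [486.8, 184.8, 99.9]
tcp_rot: [-2.109, -2.329, -0.001]
force: [0.9, -0.2, -3.4]
grip_width: 0.42
grip_force: 61.1
```

```bash
python3 - <<'E'
from look import *
s=held(19.5,0,"w10",19)
to(st(),[486.5,182.8,26],1.668)
E
```

```text
t 20.23 p [486.8 184.8  99.9] q6 [ 0.36  0.34 -0.38  0.84  0.    1.83] w 0.42 gf 61.1 F [ 0.9 -0.2 -3.4]
top above tcp 17.3 tilt x,y [ 0.024 -0.001] n 5419 xrange -20.3 18.5 mec [-0.1 -0.2 20.6]
sC z 20.5 mean [479.2 258.5] mec [479.3 257.5  26.1] 2848
sS z 20.6 mean [485.2 193. ] mec [486.5 182.9  29.6] 1795
sG few 0
sA z 20.6 mean [498.5  57. ] mec [499.1  48.1  28.3] 785
t 20.27 p [486.6 184.7  99.9] q6 [ 0.36  0.34 -0.38  0.84  0.    1.83] w 0.423 gf 61.1 F [-0.2  0.2 -3. ]
turn deg [ 0.   -0.01  0.11]
shift [-1.9 -0.3 73.9]
```

Call:
arm_command --rows '[{"rx":0,"ry":0,"rz":0,"x":-1.8,"y":-0.1,"z":30,"hand":-1},{"rx":0,"ry":0,"rz":0,"x":0,"y":0,"z":30,"hand":-1},{"rx":0,"ry":0,"rz":0,"x":0,"y":0,"z":8,"hand":-1},{"rx":0,"ry":0,"rz":0,"x":0,"y":0,"z":1,"hand":-1},{"rx":0,"ry":0,"rz":0,"x":0,"y":0,"z":1,"hand":-1},{"rx":0,"ry":0,"rz":0,"x":0,"y":0,"z":0,"hand":-1},{"rx":0,"ry":0,"rz":0,"x":0,"y":0,"z":0,"hand":-1}]'

```text
t: 21.15
eef_pos: [487.3, 182.3, 30.6]
tcp_rot: [2.11, 2.327, 0.002]
force: [0.2, 0.4, -3.7]
grip_width: 0.419
grip_force: 61.1
```

Call:
arm_command --rows '[{"rx":0,"ry":0,"rz":0,"x":0,"y":0,"z":1,"hand":-1},{"rx":0,"ry":0,"rz":0,"x":0,"y":0,"z":0.7,"hand":-1},{"rx":0,"ry":0,"rz":0,"x":0,"y":0,"z":0,"hand":-1}]'

```text
t: 21.52
eef_pos: [486.7, 182.0, 28.1]
tcp_rot: [-2.11, -2.327, 0.0]
force: [-0.1, 0.4, -2.9]
grip_width: 0.424
grip_force: 61.1
```

Call:
arm_command --rows '[{"rx":0,"ry":0,"rz":0,"x":0,"y":0,"z":0.7,"hand":-1},{"rx":0,"ry":0,"rz":0,"x":0,"y":0,"z":0.5,"hand":-1},{"rx":0,"ry":0,"rz":0,"x":0,"y":0,"z":0,"hand":-1}]'

```text
t: 21.9
eef_pos: [486.8, 181.9, 27.7]
tcp_rot: [2.11, 2.327, 0.0]
force: [-2.2, -1.9, 4.1]
grip_width: 0.419
grip_force: 62.0
```

Contact is at the expected floor height, so I'll release, rise and check.

Call:
arm_command --rows '[{"rx":0,"ry":0,"rz":0,"x":0,"y":0,"z":0,"hand":1},{"rx":0,"ry":0,"rz":0,"x":0,"y":0,"z":0,"hand":1},{"rx":0,"ry":0,"rz":0,"x":0,"y":0,"z":0,"hand":1},{"rx":0,"ry":0,"rz":0,"x":0,"y":0,"z":-35,"hand":1},{"rx":0,"ry":0,"rz":0,"x":0,"y":0,"z":-38,"hand":1},{"rx":0,"ry":0,"rz":0,"x":-40,"y":0,"z":0,"hand":1},{"rx":0,"ry":0,"rz":0,"x":-34,"y":0,"z":0,"hand":1},{"rx":0,"ry":0,"rz":0,"x":0,"y":0,"z":0,"hand":1},{"rx":0,"ry":0,"rz":0,"x":0,"y":0,"z":0,"hand":1},{"rx":0,"ry":0,"rz":0,"x":0,"y":0,"z":0,"hand":1}]'

```text
t: 23.15
eef_pos: [493.9, 109.2, 99.9]
tcp_rot: [-2.109, -2.329, -0.0]
force: [-0.6, 0.1, 0.3]
grip_width: 1.0
grip_force: 0.0
```

```bash
python3 - <<'E'
from look import *
s=wrist("w11",[("steel",486.6,182.8,45,19.5),("cop",494,108.2,41.5,16)]+SEATS)
wplane(486.6,182.8,16,40,54)
to(s,[494,108.2,30],1.668)
E
```

```text
t 23.15 p [493.9 109.2  99.9] q6 [ 0.22  0.32 -0.42  0.83  0.    1.69] w 1.0 gf 0.0 F [-0.6  0.1  0.3]
steel z 45.0 mean [487.6 181.1] mec [487.7 180.7  19.3] 3895
cop z 41.5 mean [493.5 108.9] mec [493.6 108.5  16. ] 1867
sC z 20.6 mean [481.4 234.7] mec [481.4 237.3  16.1] 467
sS z 20.6 mean [485.4 185.7] mec [486.5 182.8  29.6] 2949
sG z 20.7 mean [492.8 117.7] mec [493.7 108.3  22.2] 1009
sA z 20.6 mean [498.8  42.9] mec [500.6  33.6  33.1] 1847
plane slope [ 0.009 -0.008] z at centre 44.97 2694
turn deg [-0.   -0.02  0.11]
shift [-1.  -0.  69.9]
```

Call:
arm_command --rows '[{"rx":0,"ry":0,"rz":0,"x":-0.8,"y":-0.2,"z":30,"hand":1},{"rx":0,"ry":0,"rz":0,"x":0,"y":0,"z":30,"hand":1},{"rx":0,"ry":0,"rz":0,"x":0,"y":0,"z":11,"hand":1},{"rx":0,"ry":0,"rz":0,"x":0,"y":0,"z":0,"hand":-1},{"rx":0,"ry":0,"rz":0,"x":0,"y":0,"z":0,"hand":-1},{"rx":0,"ry":0,"rz":0,"x":0,"y":0,"z":0,"hand":-1},{"rx":0,"ry":0,"rz":0,"x":0,"y":0,"z":0,"hand":-1},{"rx":0,"ry":0,"rz":0,"x":0,"y":0,"z":0,"hand":-1}]'

```text
t: 24.25
eef_pos: [493.1, 107.6, 30.1]
tcp_rot: [-2.11, -2.327, 0.0]
force: [-3.0, -0.7, 5.9]
grip_width: 0.333
grip_force: 58.7
```

Call:
arm_command --rows '[{"rx":0,"ry":0,"rz":0,"x":0,"y":0,"z":-10,"hand":-1},{"rx":0,"ry":0,"rz":0,"x":0,"y":0,"z":-30,"hand":-1},{"rx":0,"ry":0,"rz":0,"x":0,"y":0,"z":-35,"hand":-1},{"rx":0,"ry":0,"rz":0,"x":35,"y":0,"z":0,"hand":-1},{"rx":0,"ry":0,"rz":0,"x":45,"y":0,"z":0,"hand":-1},{"rx":0,"ry":0,"rz":0,"x":45,"y":0,"z":0,"hand":-1},{"rx":0,"ry":0,"rz":0,"x":25,"y":0,"z":0,"hand":-1},{"rx":0,"ry":0,"rz":0,"x":0,"y":0,"z":0,"hand":-1},{"rx":0,"ry":0,"rz":0,"x":0,"y":0,"z":0,"hand":-1},{"rx":0,"ry":0,"rz":0,"x":0,"y":0,"z":0,"hand":-1}]'

```text
t: 25.5
eef_pos: [479.2, 255.8, 104.1]
tcp_rot: [2.111, 2.326, -0.001]
force: [1.7, -0.8, -1.4]
grip_width: 0.33
grip_force: 59.4
```

```bash
python3 - <<'E'
from look import *
s=held(16,0,"w12",12)
to(st(),[479.3,257.5,26],1.668)
E
```

```text
t 25.5 p [479.2 255.8 104.1] q6 [ 0.49  0.38 -0.32  0.88 -0.    1.96] w 0.33 gf 59.4 F [ 1.7 -0.8 -1.4]
top above tcp 10.8 tilt x,y [ 0.014 -0.01 ] n 3308 xrange -14.9 16.5 mec [ 0.6 -0.7 16.8]
sC z 20.6 mean [478.7 263.1] mec [479.3 257.6  26.2] 1725
sS z 20.6 mean [486.8 174.9] mec [487.6 175.3  26.4] 245
sG z 20.6 mean [492.2 122.8] mec [492.5 114.5  20.7] 469
sA few 0
t 25.55 p [479.3 255.8 104.1] q6 [ 0.49  0.38 -0.32  0.88 -0.    1.96] w 0.332 gf 59.4 F [ 1.  -0.9 -1.7]
turn deg [-0.01  0.02 -0.04]
shift [ 1.7  0.2 78.1]
```

Call:
arm_command --rows '[{"rx":0,"ry":0,"rz":0,"x":1.3,"y":0.5,"z":30,"hand":-1},{"rx":0,"ry":0,"rz":0,"x":0,"y":0,"z":30,"hand":-1},{"rx":0,"ry":0,"rz":0,"x":0,"y":0,"z":13,"hand":-1},{"rx":0,"ry":0,"rz":0,"x":0,"y":0,"z":2,"hand":-1},{"rx":0,"ry":0,"rz":0,"x":0,"y":0,"z":1,"hand":-1},{"rx":0,"ry":0,"rz":0,"x":0,"y":0,"z":1,"hand":-1},{"rx":0,"ry":0,"rz":0,"x":0,"y":0,"z":0,"hand":-1},{"rx":0,"ry":0,"rz":0,"x":0,"y":0,"z":0,"hand":-1}]'

```text
t: 26.55
eef_pos: [479.8, 258.4, 27.4]
tcp_rot: [2.11, 2.327, 0.001]
force: [0.2, 0.0, -1.0]
grip_width: 0.332
grip_force: 59.5
```

Call:
arm_command --rows '[{"rx":0,"ry":0,"rz":0,"x":0,"y":0,"z":0.8,"hand":-1},{"rx":0,"ry":0,"rz":0,"x":0,"y":0,"z":0,"hand":-1}]'

```text
t: 26.8
eef_pos: [479.5, 258.2, 26.2]
tcp_rot: [-2.11, -2.328, 0.0]
force: [0.8, -0.4, -1.5]
grip_width: 0.328
grip_force: 59.5
```

Call:
arm_command --rows '[{"rx":0,"ry":0,"rz":0,"x":0,"y":0,"z":0.7,"hand":-1},{"rx":0,"ry":0,"rz":0,"x":0,"y":0,"z":0,"hand":-1}]'

```text
t: 27.05
eef_pos: [479.4, 258.2, 25.4]
tcp_rot: [-2.11, -2.328, 0.0]
force: [-0.3, 0.6, -0.7]
grip_width: 0.335
grip_force: 59.5
```

Call:
arm_command --rows '[{"rx":0,"ry":0,"rz":0,"x":0,"y":0,"z":0.5,"hand":-1},{"rx":0,"ry":0,"rz":0,"x":0,"y":0,"z":0,"hand":-1}]'

```text
t: 27.3
eef_pos: [479.5, 258.2, 25.3]
tcp_rot: [2.11, 2.328, 0.0]
force: [-0.9, -0.7, 2.7]
grip_width: 0.335
grip_force: 59.8
```

Call:
arm_command --rows '[{"rx":0,"ry":0,"rz":0,"x":0,"y":0,"z":0,"hand":1},{"rx":0,"ry":0,"rz":0,"x":0,"y":0,"z":0,"hand":1},{"rx":0,"ry":0,"rz":0,"x":0,"y":0,"z":0,"hand":1},{"rx":0,"ry":0,"rz":0,"x":0,"y":0,"z":-35,"hand":1},{"rx":0,"ry":0,"rz":0,"x":0,"y":0,"z":-40,"hand":1},{"rx":0,"ry":0,"rz":0,"x":-40,"y":-4,"z":-20,"hand":1},{"rx":0,"ry":0,"rz":0,"x":0,"y":0,"z":0,"hand":1},{"rx":0,"ry":0,"rz":0,"x":0,"y":0,"z":0,"hand":1},{"rx":0,"ry":0,"rz":0,"x":0,"y":0,"z":0,"hand":1}]'

```text
t: 28.42
eef_pos: [479.0, 218.4, 119.2]
tcp_rot: [-2.109, -2.328, 0.002]
force: [-0.3, -0.3, -0.4]
grip_width: 1.001
grip_force: 0.0
```

```bash
python3 - <<'E'
from look import *
s=wrist("w13",[("steel",487,182,45,19.5),("cop",479.3,257.5,36,16)]+SEATS[:3])
wplane(479.5,257.5,13,30,46)
to(s,[470.2,-237.4,120],1.668)
E
```

```text
t 28.43 p [479.  218.4 119.2] q6 [ 0.43  0.34 -0.34  0.9   0.    1.9 ] w 1.001 gf 0.0 F [-0.3 -0.3 -0.4]
steel z 45.0 mean [487.5 181.7] mec [487.6 180.7  19.6] 2128
cop z 36.1 mean [480.8 259.2] mec [480.8 258.8  15.8] 1768
sC z 20.5 mean [479.  258.8] mec [479.3 257.5  26.1] 2117
sS z 20.6 mean [484.7 193.7] mec [486.5 183.1  29.6] 1442
sG z 20.6 mean [493.5 109.4] mec [492.9 108.3  22.8] 1089
plane slope [-0.004  0.004] z at centre 36.1 1183
turn deg [-0.08  0.01  0.08]
shift [-452.8  -53.    -0.8]
```

Copper is seated: its top is level at 36.1. Next is the gauge in the tray.

Call:
arm_command --rows '[{"rx":0,"ry":0,"rz":0,"x":-45,"y":-5.3,"z":0,"hand":1},{"rx":0,"ry":0,"rz":0,"x":-50,"y":-6,"z":0,"hand":1},{"rx":0,"ry":0,"rz":0,"x":-50,"y":-6,"z":0,"hand":1},{"rx":0,"ry":0,"rz":0,"x":-50,"y":-6,"z":0,"hand":1},{"rx":0,"ry":0,"rz":0,"x":-50,"y":-6,"z":0,"hand":1},{"rx":0,"ry":0,"rz":0,"x":-50,"y":-6,"z":0,"hand":1},{"rx":0,"ry":0,"rz":0,"x":-50,"y":-6,"z":0,"hand":1},{"rx":0,"ry":0,"rz":0,"x":-50,"y":-6,"z":0,"hand":0.4},{"rx":0,"ry":0,"rz":0,"x":-37,"y":-5,"z":0,"hand":0.4},{"rx":0,"ry":0,"rz":0,"x":-20,"y":-0.7,"z":0,"hand":0.4}]'

```text
t: 29.78
eef_pos: [470.9, -238.3, 119.5]
tcp_rot: [-2.111, -2.326, -0.0]
force: [0.4, 0.6, 0.4]
grip_width: 0.702
grip_force: 0.0
```

Call:
arm_command --rows '[{"rx":0,"ry":0,"rz":0,"x":0,"y":0,"z":0,"hand":0.4},{"rx":0,"ry":0,"rz":0,"x":0,"y":0,"z":0,"hand":0.4},{"rx":0,"ry":0,"rz":0,"x":0,"y":0,"z":0,"hand":0.4}]'

```text
t: 30.15
eef_pos: [470.9, -235.6, 119.9]
tcp_rot: [-2.107, -2.329, -0.0]
force: [0.8, 0.4, 0.9]
grip_width: 0.698
grip_force: 0.0
```

```bash
python3 - <<'E'
from look import *
s=wrist("w14",[("neck top",470.2,-237.4,46.5,4),("shoulder",470.2,-237.4,33,10)])
to(s,[470.2,-237.4,10.5],1.668)
E
```

```text
t 30.15 p [ 470.9 -235.6  119.9] q6 [-0.46  0.34 -0.33  0.9   0.    1.01] w 0.698 gf 0.0 F [0.8 0.4 0.9]
neck top z 45.9 mean [ 471.1 -238.1] mec [ 471.  -238.4    4.1] 97
shoulder z 32.3 mean [ 471.  -236.9] mec [ 471.3 -238.4   10.1] 405
turn deg [-0.02 -0.04  0.15]
shift [ -1.7  -0.9 109.4]
```

View pics/w14.png

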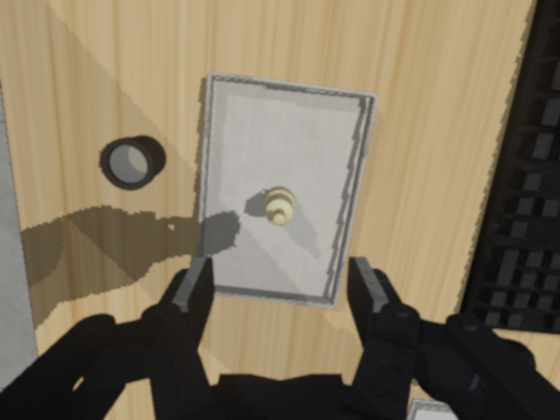

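The gauge stands upright in the tray at pixel (280,208), so I'll grasp it.

Call:
arm_command --rows '[{"rx":0,"ry":0,"rz":0,"x":-2.6,"y":0,"z":40,"hand":0.4},{"rx":0,"ry":0,"rz":0,"x":0,"y":0,"z":40,"hand":0.4},{"rx":0,"ry":0,"rz":0,"x":0,"y":0,"z":22,"hand":0.4},{"rx":0,"ry":0,"rz":0,"x":0,"y":0,"z":6,"hand":0.4},{"rx":0,"ry":0,"rz":0,"x":0,"y":0,"z":0,"hand":-1},{"rx":0,"ry":0,"rz":0,"x":0,"y":0,"z":0,"hand":-1},{"rx":0,"ry":0,"rz":0,"x":0,"y":0,"z":0,"hand":-1},{"rx":0,"ry":0,"rz":0,"x":0,"y":0,"z":0,"hand":-1},{"rx":0,"ry":0,"rz":0,"x":0,"y":0,"z":0,"hand":-1}]'

```text
t: 31.32
eef_pos: [472.2, -240.0, 13.5]
tcp_rot: [2.108, 2.326, 0.002]
force: [-0.9, 0.7, 7.2]
grip_width: 0.226
grip_force: 59.0
```

Call:
arm_command --rows '[{"rx":0,"ry":0,"rz":0,"x":0,"y":0,"z":-30,"hand":-1},{"rx":0,"ry":0,"rz":0,"x":0,"y":0,"z":-40,"hand":-1},{"rx":0,"ry":0,"rz":0,"x":40,"y":7,"z":-20,"hand":-1},{"rx":0,"ry":0,"rz":0,"x":50,"y":8,"z":0,"hand":-1},{"rx":0,"ry":0,"rz":0,"x":50,"y":8,"z":0,"hand":-1},{"rx":0,"ry":0,"rz":0,"x":50,"y":8,"z":0,"hand":-1},{"rx":0,"ry":0,"rz":0,"x":50,"y":8,"z":0,"hand":-1},{"rx":0,"ry":0,"rz":0,"x":50,"y":8,"z":0,"hand":-1},{"rx":0,"ry":0,"rz":0,"x":35,"y":6,"z":0,"hand":-1},{"rx":0,"ry":0,"rz":0,"x":19,"y":2.7,"z":0,"hand":-1}]'

```text
t: 32.58
eef_pos: [493.3, 109.9, 102.4]
tcp_rot: [2.107, 2.329, 0.001]
force: [0.4, -0.1, -1.1]
grip_width: 0.228
grip_force: 59.1
```

Call:
arm_command --rows '[{"rx":0,"ry":0,"rz":0,"x":0,"y":0,"z":0,"hand":-1},{"rx":0,"ry":0,"rz":0,"x":0,"y":0,"z":0,"hand":-1},{"rx":0,"ry":0,"rz":0,"x":0,"y":0,"z":0,"hand":-1}]'

```text
t: 32.95
eef_pos: [492.9, 107.0, 102.0]
tcp_rot: [2.112, 2.326, -0.001]
force: [-0.1, -0.3, -0.9]
grip_width: 0.225
grip_force: 59.0
```

```bash
python3 - <<'E'
from look import *
s=st(); e=s["eef_pos"]
c=optics.camera_params("wrist"); p,d=optics.get_image("wrist"); cv2.imwrite("pics/w15.png",p); P=cloud(c,d)
R=Ro.from_rotvec(s["tcp_rot"]).as_matrix(); L=(P.reshape(-1,3)-e)@R; L=L[np.hypot(L[:,0],L[:,1])<15]
h=-L[:,2]
for a in range(-14,44,4):
    q=L[(h>a)&(h<a+4)]
    if len(q)>15: print(a,len(q),np.round(circ(q[:,:2]),1),"max",(-q[:,2]).max().round(1))
tops(P,SEATS[1:]); to(st(),[493.8,108.3,25],1.668)
cv2.imwrite("pics/w15c.png",cv2.resize(p[120:370,160:400],None,fx=2,fy=2))
E
```

```text
t 32.95 p [492.9 107.  102. ] q6 [ 0.21  0.32 -0.42  0.84 -0.    1.69] w 0.225 gf 59.0 F [-0.1 -0.3 -0.9]
-14 42 [ 4.7  0.8 11.4] max -10.0
-10 150 [ 6.3  0.7 10.9] max -6.0
-6 144 [ 8.1  0.7 10. ] max -2.0
-2 323 [7.4 0.8 9.6] max 2.0
2 227 [ 7.9  0.2 10.8] max 6.0
6 204 [ 0.1  0.1 15. ] max 10.0
10 230 [ 2.5  0.  13.3] max 14.0
14 421 [ 0.1 -0.  14.9] max 18.0
18 1069 [ 0.7  0.2 14.6] max 22.0
22 210 [ 0.1  0.  14.9] max 26.0
26 217 [ 0.3  0.4 15. ] max 30.0
30 473 [ 0.2  0.3 15. ] max 33.9
34 557 [-0.  0. 15.] max 38.0
38 160 [ 0.6  0.2 14.4] max 42.0
42 157 [-0.4  0.6 14. ] max 46.0
sS z 20.6 mean [485.3 185.4] mec [486.5 182.8  29.6] 2938
sG z 20.5 mean [493.6 110.1] mec [493.8 108.3  22.2] 1657
sA z 20.9 mean [496.2   6.3] mec [503.1   9.1  19. ] 102
t 33.0 p [492.9 107.1 102. ] q6 [ 0.21  0.32 -0.42  0.84 -0.    1.69] w 0.225 gf 59.0 F [ 0.4 -0.6 -0.4]
turn deg [-0.01  0.01 -0.05]
shift [ 1.1  1.  77. ]
```

View pics/w15c.png

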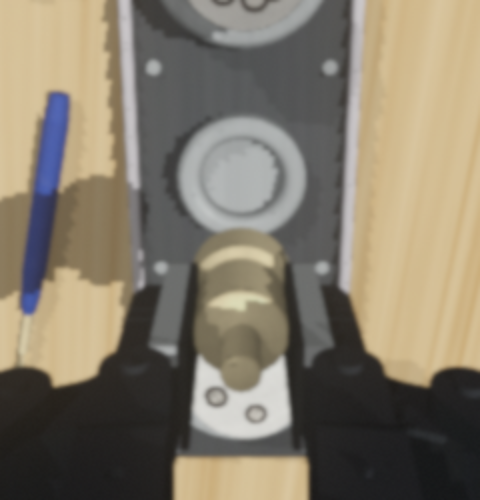

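```bash
python3 - <<'E'
from look import *
s=st(); e=s["eef_pos"]
c=optics.camera_params("wrist"); p,d=optics.get_image("wrist"); P=cloud(c,d)
R=Ro.from_rotvec(s["tcp_rot"]).as_matrix(); L=((P.reshape(-1,3)-e)@R).reshape(420,560,3)
hs=cv2.cvtColor(p,cv2.COLOR_BGR2HSV); m=(hs[...,1]>60)&(hs[...,0]>12)&(hs[...,0]<35)
q=L[m]; q=q[(np.hypot(q[:,0],q[:,1])<22)&(np.abs(q[:,1])<14)&(-q[:,2]>-20)]
h=-q[:,2]; print("h range",np.percentile(h,[1,99]).round(1))
for a in range(-16,38,2):
    k=q[(h>=a)&(h<a+2)]
    if len(k)>8: print(a,len(k),"x",k[:,0].min().round(1),k[:,0].max().round(1),"y",k[:,1].min().round(1),k[:,1].max().round(1))
E
```

```text
t 33.0 p [492.9 107.1 102. ] q6 [ 0.21  0.32 -0.42  0.84 -0.    1.69] w 0.225 gf 59.0 F [ 0.4 -0.6 -0.4]
h range [-7.7 74.6]
-10 20 x 7.3 13.1 y -9.5 9.1
-8 70 x 6.6 13.5 y -9.9 10.0
-6 68 x 7.7 13.6 y -9.3 10.3
-4 77 x 7.8 13.3 y -8.7 10.8
-2 64 x 7.3 13.6 y -8.7 10.2
0 75 x 4.8 13.1 y -8.9 10.5
2 96 x 4.0 11.8 y -9.2 10.4
4 93 x 4.1 11.7 y -8.8 9.9
6 84 x 4.1 11.9 y -8.7 10.2
8 84 x 5.1 11.6 y -8.9 9.7
10 97 x 3.5 11.8 y -8.9 10.4
12 98 x -4.9 11.8 y -8.9 10.4
14 97 x -4.6 11.8 y -8.9 10.3
16 200 x -5.4 12.0 y -9.0 10.4
18 679 x -5.6 11.8 y -8.9 10.4
20 124 x -2.0 8.2 y -9.0 6.6
22 58 x 2.7 7.3 y -8.9 4.1
24 59 x 2.5 8.1 y -8.9 4.5
26 60 x 2.5 5.8 y -3.0 4.4
28 53 x 2.8 6.2 y -2.9 4.4
30 123 x -1.8 6.0 y -3.3 4.3
32 163 x -0.9 5.9 y -2.4 4.2
```

Call:
arm_command --rows '[{"rx":0,"ry":0,"rz":0,"x":-0.7,"y":0.3,"z":30,"hand":-1},{"rx":0,"ry":0,"rz":0,"x":0,"y":0,"z":30,"hand":-1},{"rx":0,"ry":0,"rz":0,"x":0,"y":0,"z":11,"hand":-1},{"rx":0,"ry":0,"rz":0,"x":0,"y":0,"z":2,"hand":-1},{"rx":0,"ry":0,"rz":0,"x":0,"y":0,"z":1,"hand":-1},{"rx":0,"ry":0,"rz":0,"x":0,"y":0,"z":0,"hand":-1},{"rx":0,"ry":0,"rz":0,"x":0,"y":0,"z":0,"hand":-1}]'

```text
t: 33.92
eef_pos: [493.9, 107.7, 28.7]
tcp_rot: [2.109, 2.327, 0.002]
force: [1.0, 0.5, 0.1]
grip_width: 0.223
grip_force: 59.0
```

Call:
arm_command --rows '[{"rx":0,"ry":0,"rz":0,"x":0,"y":0,"z":1,"hand":-1},{"rx":0,"ry":0,"rz":0,"x":0,"y":0,"z":0.5,"hand":-1},{"rx":0,"ry":0,"rz":0,"x":0,"y":0,"z":0,"hand":-1}]'

```text
t: 34.3
eef_pos: [493.2, 107.5, 26.4]
tcp_rot: [-2.11, -2.328, 0.0]
force: [0.3, -0.4, -0.1]
grip_width: 0.224
grip_force: 59.0
```

Call:
arm_command --rows '[{"rx":0,"ry":0,"rz":0,"x":0,"y":0,"z":0.7,"hand":-1},{"rx":0,"ry":0,"rz":0,"x":0,"y":0,"z":0,"hand":-1}]'

```text
t: 34.55
eef_pos: [493.4, 107.6, 25.9]
tcp_rot: [2.11, 2.328, 0.0]
force: [-0.9, 0.6, 1.5]
grip_width: 0.225
grip_force: 59.4
```

Call:
arm_command --rows '[{"rx":0,"ry":0,"rz":0,"x":0,"y":0,"z":0.6,"hand":-1},{"rx":0,"ry":0,"rz":0,"x":0,"y":0,"z":0,"hand":-1}]'

```text
t: 34.8
eef_pos: [493.4, 107.5, 25.9]
tcp_rot: [2.11, 2.327, 0.0]
force: [-2.4, 0.1, 7.4]
grip_width: 0.224
grip_force: 60.0
```

Call:
arm_command --rows '[{"rx":0,"ry":0,"rz":0,"x":0,"y":0,"z":0,"hand":0.3},{"rx":0,"ry":0,"rz":0,"x":0,"y":0,"z":0,"hand":0.3},{"rx":0,"ry":0,"rz":0,"x":0,"y":0,"z":0,"hand":0.3},{"rx":0,"ry":0,"rz":0,"x":0,"y":0,"z":-25,"hand":0.3},{"rx":0,"ry":0,"rz":0,"x":0,"y":0,"z":-40,"hand":0.3},{"rx":0,"ry":0,"rz":0,"x":0,"y":0,"z":-40,"hand":0.3},{"rx":0,"ry":0,"rz":0,"x":0,"y":0,"z":-40,"hand":0.3},{"rx":0,"ry":0,"rz":0,"x":0,"y":0,"z":0,"hand":0.3},{"rx":0,"ry":0,"rz":0,"x":0,"y":0,"z":0,"hand":0.3},{"rx":0,"ry":0,"rz":0,"x":0,"y":0,"z":0,"hand":0.3}]'

```text
t: 36.05
eef_pos: [492.2, 107.3, 168.7]
tcp_rot: [-2.109, -2.326, 0.004]
force: [0.5, -0.0, -0.6]
grip_width: 0.65
grip_force: 0.0
```

```bash
python3 - <<'E'
from look import *
s=wrist("w16",[("neck",493.8,108.3,58.5,4),("shoulder",493.8,108.3,45,10),("cop",479.3,257.5,36,16),("steel",486.6,182.8,45,19.5),("alu",501,33.6,30,22.5)]+SEATS)
E
```

```text
t 36.05 p [492.2 107.3 168.7] q6 [ 0.21  0.26 -0.3   1.01  0.    1.69] w 0.65 gf 0.0 F [ 0.5 -0.  -0.6]
neck z 58.1 mean [494.  109.6] mec [494.1 109.3   4.1] 84
shoulder z 44.6 mean [493.9 110.5] mec [494.1 109.2  10.1] 337
cop z 35.9 mean [482.2 245.5] mec [481.9 247.7  11. ] 194
steel z 44.9 mean [487.8 181. ] mec [487.8 180.8  19.2] 2161
alu z 30.1 mean [502.8  33.4] mec [502.7  32.8  22.5] 1654
sC z 20.6 mean [480.9 240.6] mec [479.7 251.1  24.8] 878
sS z 20.5 mean [486. 185.] mec [486.7 183.   29.6] 1833
sG z 20.6 mean [493.7 109.9] mec [494.  108.2  22.2] 1068
sA z 20.6 mean [499.8  39.6] mec [500.9  33.6  32.9] 1294
```

View pics/w16.png

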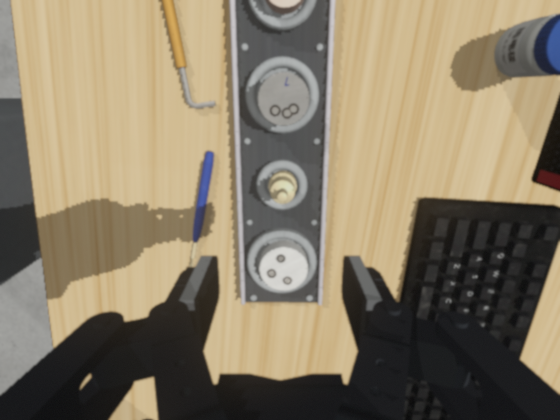

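The wrist view shows all four pieces level in their own seats: copper (286,5), steel (282,97), gauge (282,187) and alu (283,268). The measured heights match the seat floors and the gripper is clear, so I'm handing in.

```bash
python3 -c "
from cell import robot
print(robot.close_job())"
```

```text
the job is handed in; nothing more can be done
None
```

I handed the job in at about 36 s, with all four pieces upright on the floors of their own seats by my last camera measurements (no verdict came back), and the loupe was never touched.

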